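# Pump up the seal press until its charged pin stands out

## Robot

A 6-joint arm with a two-finger parallel gripper is mounted at the origin on the work surface; the furniture and walls round the work are solid. World frame = base frame: x ahead of the robot, y to its left, z up, the work surface at z = 0. Lengths are in m, angles in rad, forces in N, time in s.
With the tool pointing down it reaches from about 0.375 to 0.975 m from the base axis. Payload 3.8 kg.
Tool frame: the origin (TCP) lies midway between the tips of the shut fingers; the grasp point (between the pads) lies 19 mm behind it; z points along the fingers, y is the line along which they close (so a half turn about z gives the same grasp; the last joint's range is limited). The gripper opens to 85 mm and grips with 20 to 120 N. Pads are 22 mm wide; open, the fingers measure 114 mm over their backs; the gripper's body (76 mm by 85 mm) begins 54 mm behind the grasp point. The pads swing forward as they close: fully open they stand 13 mm farther back than shut.
Start: joints at [1.133, 0.264, 1.604, -0, 1.274, -0.037], TCP at [0.263, 0.622, 0.231] pointing down, gripper open.
Joint ranges: [-2.63, 2.63], [-0.94, 2.18], [0.31, 2.57], [-1.31, 4.45], [0, 2.66], [-2.55, 2.55]. Speed limits (rad/s): [2.57, 2.57, 3.14, 3.14, 3.14, 3.14].

## Interface

Orientations are given as a rotation vector (axis times angle).
In Python, from workcell import bot gives the robot as it stands.
- The arm moves only by the tool step_arm, never from a script. Its argument "motion" is a list of rows, each a list of 5 numbers: the finger opening in cm, from 0 to 8.54, then the shift along the tool's x, y, z in cm, then the turn about the tool's z in degrees. In form: [[claw, dx, dy, dz, twist], ...]. A call has 1 to 20 rows; each row is the pose to reach, as a shift and turn from the pose commanded when the call began, along the tool's axes at that moment; what a row does not reach only later rows make up. A row lasts 1/10 s, in which the tool goes at most 50 mm and 8.59 degrees, less where a joint would pass 70% of its speed; a pose out of reach is approached as far as the arm can. A call with a gripper value outside its range is refused whole. The fingers move at their own pace and stop on an object; "force" is the grip in N (left out, the last holds). Time passes only in rows, so rows that repeat a pose let the fingers close. It gives the time, the measured TCP pose, the force, the opening and the grip force at its end, in the units of the state.
- bot.read_state(): the state, without advancing time (a new reading comes with each control period).
- bot.read_camera(name): name is "side" or "top"; returns (picture, depth): 400x640x3 uint8, red, green, blue; 400x640 float32, m along the optical axis (not along the pixel's ray), 0 where there is no reading.
- bot.calibration(name): a dict with "mtx" (3x3 intrinsics, pixels), "origin" and "orientation" of the camera in the world. Camera axes: x right, y up, looking along -z (the intrinsics and any distortion apply to the point x, -y, -z); pixel columns grow to the right and rows downward; lengths in m; the calibration is good to about 2 mm. A picture is of the moment at which its call begins. calibration takes no time and is no camera call.
- bot.finish_job(): hands the job in; it is judged then, once.
The state is a dict: "time": time; "q": joint angles; "joint_vel": joint speeds; "joint_torque": joint torques, N m; "tool_pos": TCP position; "tcp_rot": TCP orientation; "wrist_force": force on the tool from outside, world axes, zero at the start; "torque": the same for the moment, N m; "width": opening from 0.0 (shut) to 1.0 (fully open); "grip_force": force on a finger pad.
Only numpy, scipy, OpenCV 4.12 (cv2) and the standard library are available. Lean on these libraries where they do the work, as an engineer would, in place of code of your own. Each camera call takes 0.05 s, during which the arm holds its last target. There are 200 camera calls.

## Task

Charge the small green seal press: push its red plunger down with the fingertips and let it spring back up, over and over, until the orange pin beside it stands fully out and the green band at its foot shows, then take the hand away. Do it by pressing on the plunger only: do not touch the pin, do not shove, tip or lift the press, and leave the cork, labels, counter and stamp round it where they are.

Things in the scene. Friction and masses are not known exactly. Their poses are not given: they have to be found in the camera images.
- press: the seal press, loose on the table, about 3 kg: dark steel base plate 190 x 100 x 12 mm, green housing whose top is 82 mm above the table, a nose over an anvil at its -x end. Origin: centre of the underside of the base plate; x runs from the nose towards the pin, z up. The plunger stands on the origin's vertical, the pin 65 mm from it along +x
- plunger_top (a point): centre of the top of the red mushroom cap of the plunger, 44 mm across, 12 mm thick, slightly domed; 124 mm above the table when up; moves with the plunger
- plunger (a joint): how far the plunger is pushed down, m: 0 = up (sprung back), 0.014 = at the bottom stop. The spring takes about 9 N to start and 15 N at the bottom, and lifts the plunger by itself when let go
- pin_tip (a point): centre of the top of the orange indicator pin, 11 mm across, green band at its foot; 88 mm above the table when the pin is wholly in, 128 mm when fully out; moves with the pin
- pin (a joint): how far the pin has come out, m: it starts between 0 and 0.012; fully out = 0.039 to 0.040. A ratchet inside lifts it 0.008 each time the plunger springs back up to the top after a push of at least 0.011 (the first stroke may bring more or less, up to 0.014); shorter pushes may bring nothing. Friction holds it between strokes; 3 to 5 full strokes are needed, and further ones do no harm
- cork: loose bystander: cork stopper standing on its round wooden head, 40 mm across, 36 mm high, near the nose; origin at the centre of its underside
- labels: loose bystander: banded stack of white labels, 43 x 60 x 17 mm, beside the press; origin at the centre of its underside
- counter: loose bystander: small round white tally counter, 51 x 44 x 22 mm, beside the press; origin at the centre of its underside
- stamp: loose bystander: upright hand stamp with black handle, 33 x 46 x 87 mm, beside the press; origin at the centre of its underside
Mind the look-alikes: they are no part of the job. Leave any blue or yellow look-alike of the press alone.

How it is judged:
By the outcome, as a careful person would: the job done as asked, in the order asked, and still so for the second after the job is handed in, with the robot touching nothing.
It also fails if it takes over 42 s, if anything falls off the work surface, if the arm or the gripper's body presses on something with over 40 N, if the wrist force passes 120 N, or if a joint passes its speed limit or range.

## Working session

There is one attempt and no reset: what is moved stays moved. The work goes in short steps, Python scripts to look and compute and a tool call to move; the robot and the scene stay as the last step left them, time stands still between calls to the robot, and variables do not carry over. Pictures are saved under pics/ and viewed, at most 10 in all, crops included, and the job is handed in when it is done.

Besides the shell and the picture viewer there is one more tool, called after ">>>" as name(argument=value, ...), one argument or row to a line, values as JSON. step_arm: Moves the arm, as the interface text tells. Its arguments: {"type":"object","properties":{"motion":{"type":"array","items":{"type":"array","items":{"type":"number"}}},"force":{"type":"number"}},"required":["motion"]}

```bash
mkdir -p pics; cat > h.py <<'E'
import numpy as np, cv2
from workcell import bot
def ray(c,u,v):
    p=cv2.undistortPoints(np.array([[[u,v]]],float),np.array(c['mtx'],float),np.array(c.get('dist',np.zeros(5)),float))[0,0]
    R=np.array(c['orientation'],float)
    if R.shape!=(3,3): R=cv2.Rodrigues(R)[0]
    return np.array(c['origin'],float), R@np.array([p[0],-p[1],-1.])
def onz(c,u,v,z):
    o,d=ray(c,u,v); return o+d*(z-o[2])/d[2]
E
python3 - <<'E'
from h import *
for n in('top','side'):
    p,d=bot.read_camera(n); cv2.imwrite(f'pics/{n}0.png',p[:,:,::-1]); np.save(n+'0.npy',d)
    print(bot.calibration(n))
print(bot.read_state())
E
```

```text
{'mtx': array([[400.34499419,   0.        , 312.89666145],
       [  0.        , 400.34499419, 196.35633649],
       [  0.        ,   0.        ,   1.        ]]), 'origin': array([ 0.39784908, -0.03713041,  1.22352263]), 'orientation': array([ 0.07680818, -0.0477602 , -1.54182583])}
{'mtx': array([[398.28160874,   0.        , 320.44757234],
       [  0.        , 398.28160874, 197.22355349],
       [  0.        ,   0.        ,   1.        ]]), 'origin': array([ 0.45731426, -0.82319847,  0.73882516]), 'orientation': array([ 0.89145653, -0.00678648, -0.00498363])}
{'time': 0.1, 'q': array([ 1.13311288e+00,  2.64672625e-01,  1.60524716e+00,  3.74047710e-06,
        1.27369609e+00, -3.68992413e-02]), 'joint_vel': array([-0.00163117, -0.00260294, -0.00406348, -0.00128428,  0.00143475,
        0.00044825]), 'joint_torque': array([-8.88195655e-05, -5.16707361e+01, -3.68592167e+01, -3.85129522e-05,
        6.29474816e-03, -1.95344012e-05]), 'tool_pos': array([0.26306401, 0.62090948, 0.23008477]), 'tcp_rot': array([-0.62525136, -3.07825368,  0.00308723]), 'wrist_force': array([-0.71036575, -0.69543469, -0.24574798]), 'torque': array([ 0.02570909, -0.02679815, -0.01399268]), 'grip_force': 0.0, 'width': 0.9967158987867935}
```

View pics/top0.png

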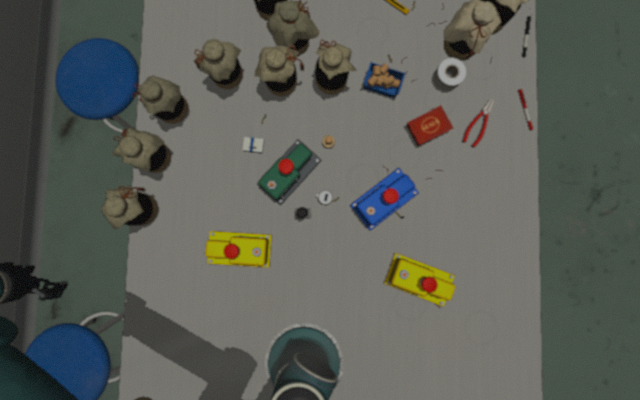

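View pics/side0.png

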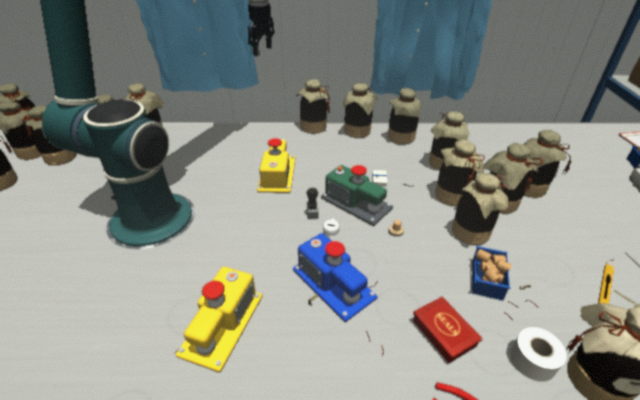

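Plunger candidates in the top view are the green press at (286,167), blue at (391,196), and yellow at (232,251) and (429,285). In the side view, green is at (358,172). The description says green, so I take that one. The nose points at the cork (328,142), the pin is at about (271,185), and the stamp stands at (302,213). I'll check this in a close crop and measure.

```bash
python3 - <<'E'
from h import *
ims={n:cv2.imread(f'pics/{n}0.png') for n in('top','side')}
a=cv2.resize(ims['top'][125:235,235:345],(440,440),interpolation=cv2.INTER_CUBIC)
b=cv2.resize(ims['side'][150:240,300:390],(360,440),interpolation=cv2.INTER_CUBIC)
cv2.imwrite('pics/crop0.png',np.hstack([a,b]))
T,S=bot.calibration('top'),bot.calibration('side')
R={}
for n,box in(('top',(140,195,260,310)),('side',(160,185,345,375))):
    y0,y1,x0,x1=box; h=cv2.cvtColor(ims[n],cv2.COLOR_BGR2HSV)[y0:y1,x0:x1]
    m=((h[...,0]<8)|(h[...,0]>172))&(h[...,1]>150)&(h[...,2]>90)
    v,u=np.nonzero(m); R[n]=(u.mean()+x0,v.mean()+y0); print(n,R[n],m.sum(),u.min()+x0,u.max()+x0,v.min()+y0,v.max()+y0)
print('top ray z=.118',onz(T,*R['top'],.118),'side',onz(S,*R['side'],.118))
o1,d1=ray(T,*R['top']);o2,d2=ray(S,*R['side'])
t=np.linalg.lstsq(np.c_[d1,-d2],o2-o1,rcond=None)[0];print('tri',o1+t[0]*d1,o2+t[1]*d2)
h=cv2.cvtColor(ims['top'],cv2.COLOR_BGR2HSV)[135:210,250:325]
m=(h[...,0]>60)&(h[...,0]<90)&(h[...,1]>100)&(h[...,2]>30)
c=max(cv2.findContours(m.astype('uint8'),cv2.RETR_EXTERNAL,cv2.CHAIN_APPROX_NONE)[0],key=cv2.contourArea)
bx=cv2.boxPoints(cv2.minAreaRect(c))+[250,135]
for p in bx: print(p,onz(T,*p,.08))
for nm,u,v,z in(('cork',328,142,.03),('labels',253,145,.017),('counter',325,198,.02),('stamp',302,213,.08),('pin',271,185,.09)): print(nm,onz(T,u,v,z))
E
```

```text
top (np.float64(285.77472527472526), np.float64(165.93956043956044)) 182 279 293 159 173
side (np.float64(358.4095238095238), np.float64(169.89523809523808)) 105 351 365 166 174
top ray z=.118 [0.56881569 0.06279849 0.118     ] side [0.56906718 0.06332348 0.118     ]
tri [0.56876043 0.06276619 0.11835732] [0.56899637 0.06276172 0.1183934 ]
[257.51320362 182.80376816] [0.52356626 0.14605416 0.08      ]
[297.0301857  139.69433689] [0.6523421  0.03617407 0.08      ]
[315.73207092 156.83773422] [ 0.60346487 -0.01947628  0.08      ]
[276.21509171 199.94716644] [0.47557324 0.09032097 0.08      ]
cork [ 0.65872838 -0.05449092  0.03      ]
labels [0.64652828 0.17463751 0.017     ]
counter [ 0.48957959 -0.0500054   0.02      ]
stamp [0.44023123 0.01518422 0.08      ]
pin [0.51720076 0.10564407 0.09      ]
```

View pics/crop0.png

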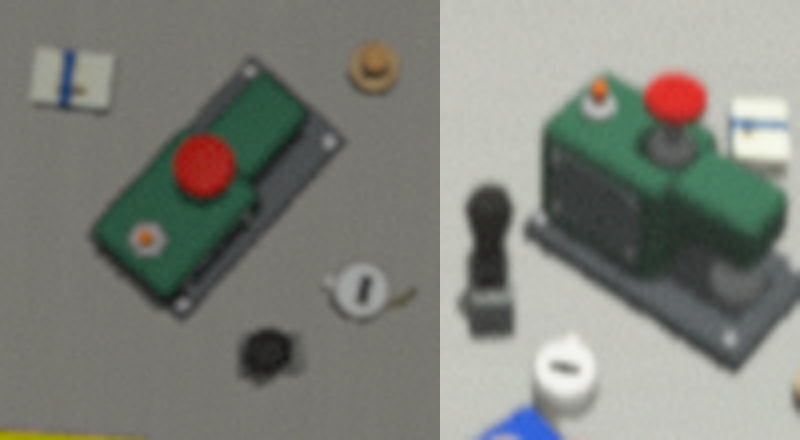

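```bash
python3 - <<'E'
from h import *
s=bot.read_state();R=cv2.Rodrigues(s['tcp_rot'])[0]
print(s['tool_pos'],R.round(3).tolist())
print('shift cm',100*R.T@(np.array([.5688,.0627,.16])-s['tool_pos']))
T=bot.calibration('top');d=np.load('top0.npy')
o=np.array(T['origin']);
for u,v in((120,207),(130,207),(145,150),(160,100),(173,228),(115,200),(286,166)):
    oo,r=ray(T,u,v); w=d[v-4:v+5,u-4:u+5]; print(u,v,oo+r*w[w>0].min())
E
```

```text
[0.26306401 0.62090948 0.23008477] [[-0.921, 0.39, -0.001], [0.39, 0.921, -0.002], [0.0, -0.002, -1.0]]
shift cm [-49.9294123  -39.45513449   7.08435327]
120 207 [0.43868352 0.48798007 0.18440849]
130 207 [0.44060406 0.47579658 0.15476156]
145 150 [0.59670745 0.44421744 0.15604402]
160 100 [0.73116854 0.40415863 0.17327808]
173 228 [0.3861836  0.41105384 0.00528068]
115 200 [0.45670493 0.50265749 0.18401808]
286 166 [0.5671244  0.06126958 0.12795085]
```

>>> step_arm(
  motion=[
    [0,-2,-1.6,0,0],
    [0,-5,-4,0,0],
    [0,-9,-7.1,0,0],
    [0,-12.8,-10.1,0,0],
    [0,-16.6,-13.1,0,0],
    [0,-20.4,-16.1,0,0],
    [0,-24.2,-19.1,0,0],
    [0,-28,-22.1,0,0],
    [0,-31.8,-25.1,0,0],
    [0,-35.6,-28.1,0,0],
    [0,-39.4,-31.1,0,0],
    [0,-43.2,-34.1,1,0],
    [0,-46.5,-36.7,2,0],
    [0,-48.7,-38.5,3,0],
    [0,-49.9,-39.4,4,0],
    [0,-49.9,-39.4,5,0],
    [0,-49.9,-39.4,6,0],
    [0,-49.9,-39.4,6.5,0],
    [0,-49.9,-39.4,6.5,0],
    [0,-49.9,-39.4,6.5,0],
  ],
  force=40,
)

```text
time: 2.1
tool_pos: [0.5688, 0.0651, 0.1665]
tcp_rot: [0.623, 3.079, 0.0]
wrist_force: [0.1, 0.3, 0.4]
width: -0.006
grip_force: 0.0
```

```bash
python3 - <<'E'
from h import *
s=bot.read_state();R=cv2.Rodrigues(s['tcp_rot'])[0]
print(s['time'],s['tool_pos'],s['width'],s['wrist_force'],R.round(3).tolist())
print('shift cm',100*R.T@(np.array([.5688,.0627,.124])-s['tool_pos']))
a=bot.read_camera('side')[0][:,:,::-1];b=bot.read_camera('top')[0][:,:,::-1]
cv2.imwrite('pics/near1.png',np.hstack([cv2.resize(a[110:230,290:410],(480,480),interpolation=cv2.INTER_CUBIC),cv2.resize(b[120:220,235:315],(320,480))]))
E
```

```text
2.1 [0.5688467  0.0651459  0.16647757] -0.005551622829775806 [0.0834611  0.33363042 0.4057775 ] [[-0.921, 0.389, 0.0], [0.389, 0.921, 0.0], [-0.0, 0.0, -1.0]]
shift cm [-0.09026261 -0.22798976  4.24772353]
```

View pics/near1.png

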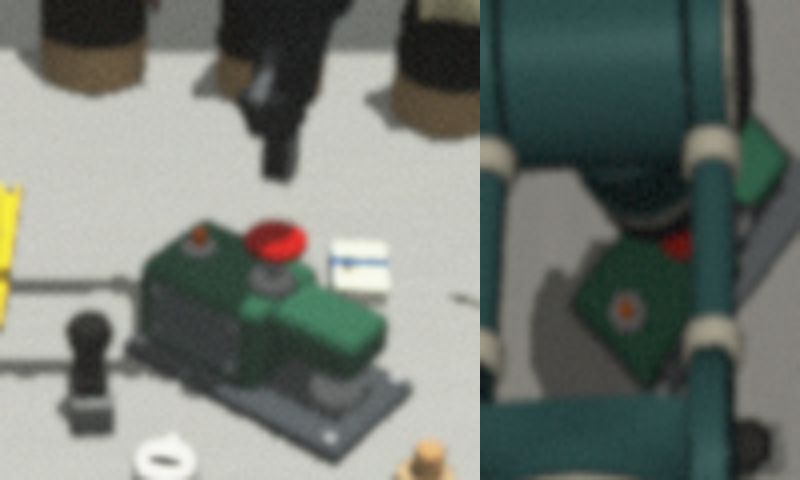

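The side crop shows the shut fingertips at (280,178) directly above the red cap at (276,235). The pin is low, with its tip showing in the side crop at (200,237) and the top crop at (627,310). Next I'll centre the tool and make a first probing push.

>>> step_arm(
  motion=[
    [0,-0.1,-0.2,1,0],
    [0,-0.1,-0.2,2.5,0],
    [0,-0.1,-0.2,3.8,0],
    [0,-0.1,-0.2,4.4,0],
    [0,-0.1,-0.2,4.8,0],
    [0,-0.1,-0.2,5.2,0],
    [0,-0.1,-0.2,5.5,0],
    [0,-0.1,-0.2,5.5,0],
    [0,-0.1,-0.2,5.5,0],
  ],
)

```text
time: 3.1
tool_pos: [0.5683, 0.0617, 0.1122]
tcp_rot: [-0.625, -3.076, 0.001]
wrist_force: [-6.1, 0.0, 12.5]
width: -0.005
grip_force: 6.7
```

>>> step_arm(
  motion=[
    [0,0,0,0.1,0],
    [0,0,0,0.2,0],
    [0,0,0,0.2,0],
  ],
)

```text
time: 3.4
tool_pos: [0.5684, 0.0617, 0.1104]
tcp_rot: [-0.625, -3.077, 0.001]
wrist_force: [-7.4, -1.4, 13.8]
width: -0.001
grip_force: 6.9
```

```bash
python3 - <<'E'
from h import *
s=bot.read_state();print(s['time'],s['tool_pos'],s['wrist_force'],s['torque'])
a=bot.read_camera('side')[0][:,:,::-1]
cv2.imwrite('pics/down1.png',cv2.resize(a[140:220,310:410],(750,600),interpolation=cv2.INTER_CUBIC))
E
```

```text
3.4 [0.56839339 0.06169263 0.11041443] [-7.35050194 -1.44025159 13.7913537 ] [-0.08179042  1.17477333 -0.00945004]
```

View pics/down1.png

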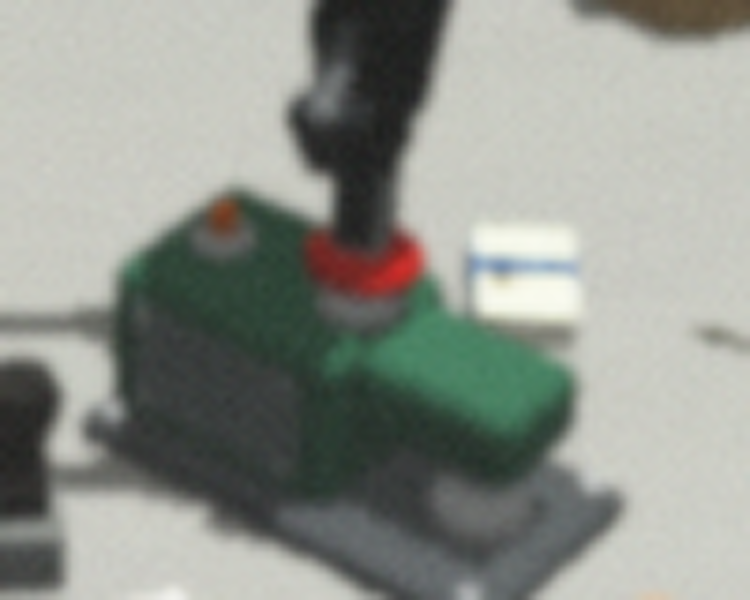

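Pushed down to z 0.1104 at 13.8 N, the cap sits low on its collar at (365,265) and the pin is still low at (225,215). Next I'll release and check the pin.

>>> step_arm(
  motion=[
    [0,0,0,-0.5,0],
    [0,0,0,-1.0,0],
    [0,0,0,-1.5,0],
    [0,0,0,-2.0,0],
    [0,0,0,-2.0,0],
    [0,0,0,-2.0,0],
  ],
)

```text
time: 4.05
tool_pos: [0.5691, 0.0618, 0.1288]
tcp_rot: [-0.625, -3.078, 0.0]
wrist_force: [1.2, 0.7, -0.0]
width: -0.001
grip_force: 0.0
```

```bash
cat >> h.py <<'E'
def look():
    s=bot.read_state();print(s['time'],s['tool_pos'].round(4),s['wrist_force'].round(1))
    a=bot.read_camera('side')[0]
    h=cv2.cvtColor(np.ascontiguousarray(a),cv2.COLOR_RGB2HSV)
    m=((h[...,0]<20)|(h[...,0]>172))&(h[...,1]>120)&(h[...,2]>80)
    for nm,(y0,y1,x0,x1) in dict(pin=(145,182,330,346),cap=(160,185,347,372)).items():
        v,u=np.nonzero(m[y0:y1,x0:x1]); print(nm,len(u),u.mean()+x0,v.mean()+y0,'rows',v.min()+y0,v.max()+y0)
    return a
E
python3 - <<'E'
from h import *
a=look()
cv2.imwrite('pics/up1.png',cv2.resize(a[140:220,310:410,::-1],(750,600),interpolation=cv2.INTER_CUBIC))
E
```

```text
4.05 [0.5691 0.0618 0.1288] [ 1.2  0.7 -0. ]
pin 10 339.3 167.9 rows 166 170
cap 93 358.4193548387097 170.89247311827958 rows 167 175
```

View pics/up1.png

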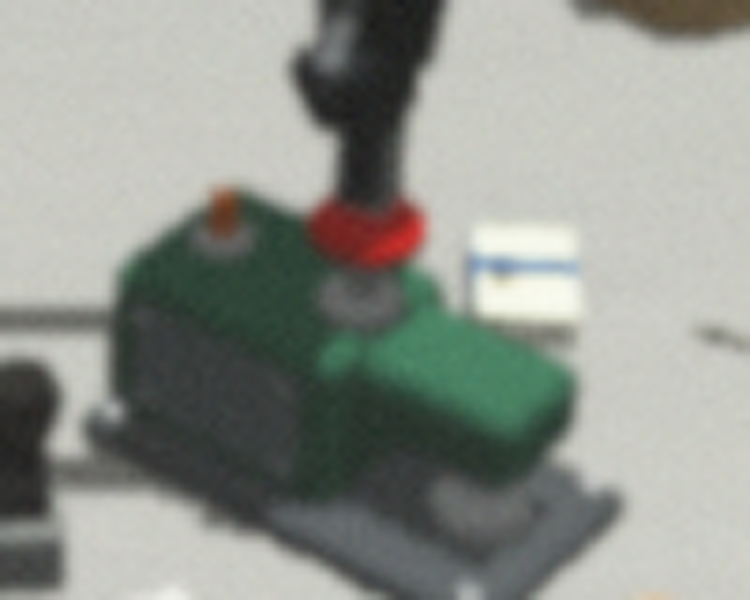

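The pin rose and the press didn't move: the pin tip went from (225,215) to (225,190) and the base corners are the same. I'll repeat the stroke with a slight sideways relief.

>>> step_arm(
  motion=[
    [0,0,0,0.5,0],
    [0,0.01,0,0.9,0],
    [0,0.03,0,1.3,0],
    [0,0.04,0,1.7,0],
    [0,0.05,0,2.0,0],
    [0,0.05,0,2.0,0],
    [0,0.05,0,2.0,0],
  ],
)

```text
time: 4.8
tool_pos: [0.5697, 0.0619, 0.1115]
tcp_rot: [0.625, 3.077, 0.0]
wrist_force: [-4.2, 0.2, 13.2]
width: 0.0
grip_force: 6.9
```

>>> step_arm(
  motion=[
    [0,0,0,-0.5,0],
    [0,-0.02,0,-1.0,0],
    [0,-0.05,0,-1.5,0],
    [0,-0.05,0,-2.0,0],
    [0,-0.05,0,-2.0,0],
    [0,-0.05,0,-2.0,0],
  ],
)

```text
time: 5.4
tool_pos: [0.5688, 0.0618, 0.1287]
tcp_rot: [-0.625, -3.078, 0.0]
wrist_force: [-0.7, 0.0, 0.3]
width: 0.002
grip_force: 0.0
```

```bash
python3 -c "
from h import *
look()"
```

```text
5.4 [0.5688 0.0618 0.1287] [-0.7  0.   0.3]
pin 14 339.35714285714283 166.92857142857142 rows 164 170
cap 90 358.64444444444445 170.93333333333334 rows 167 175
```

>>> step_arm(
  motion=[
    [0,0,0,0.6,0],
    [0,0.04,0,1.1,0],
    [0,0.07,0,1.6,0],
    [0,0.1,0,2.1,0],
    [0,0.1,0,2.1,0],
    [0,0.1,0,2.1,0],
    [0,0.1,0,2.1,0],
  ],
)

```text
time: 6.15
tool_pos: [0.5697, 0.0619, 0.1107]
tcp_rot: [0.625, 3.076, 0.0]
wrist_force: [-3.3, -1.4, 13.5]
width: 0.0
grip_force: 7.1
```

>>> step_arm(
  motion=[
    [0,0,0,-0.5,0],
    [0,-0.05,0,-1.0,0],
    [0,-0.1,0,-1.6,0],
    [0,-0.1,0,-2.1,0],
    [0,-0.1,0,-2.1,0],
    [0,-0.1,0,-2.1,0],
  ],
)

```text
time: 6.75
tool_pos: [0.5687, 0.0618, 0.1286]
tcp_rot: [-0.625, -3.078, 0.0]
wrist_force: [-0.9, 0.3, -0.2]
width: -0.001
grip_force: 0.0
```

```bash
python3 -c "
from h import *
look()"
```

```text
6.75 [0.5687 0.0618 0.1286] [-0.9  0.3 -0.2]
pin 17 339.4117647058824 165.7058823529412 rows 162 169
cap 94 358.5 170.88297872340425 rows 167 175
```

>>> step_arm(
  motion=[
    [0,0,0,0.6,0],
    [0,0.04,0,1.1,0],
    [0,0.07,0,1.6,0],
    [0,0.1,0,2.1,0],
    [0,0.1,0,2.1,0],
    [0,0.1,0,2.1,0],
    [0,0.1,0,2.1,0],
    [0,0.1,0,1.6,0],
    [0,0.05,0,1.1,0],
    [0,0,0,0.5,0],
    [0,0,0,0,0],
    [0,0,0,0,0],
    [0,0,0,0,0],
  ],
)

```text
time: 8.1
tool_pos: [0.5687, 0.0618, 0.1286]
tcp_rot: [-0.625, -3.078, 0.0]
wrist_force: [-0.5, -0.2, -0.4]
width: -0.001
grip_force: 0.0
```

```bash
python3 -c "
from h import *
look()"
```

```text
8.1 [0.5687 0.0618 0.1286] [-0.5 -0.2 -0.4]
pin 18 339.5 164.0 rows 160 168
cap 91 358.6373626373626 170.93406593406593 rows 167 175
```

>>> step_arm(
  motion=[
    [0,0,0,0.6,0],
    [0,0.04,0,1.1,0],
    [0,0.07,0,1.6,0],
    [0,0.1,0,2.1,0],
    [0,0.1,0,2.1,0],
    [0,0.1,0,2.1,0],
    [0,0.1,0,2.1,0],
    [0,0.1,0,1.6,0],
    [0,0.05,0,1.1,0],
    [0,0,0,0.5,0],
    [0,0,0,0,0],
    [0,0,0,0,0],
    [0,0,0,0,0],
  ],
)

```text
time: 9.45
tool_pos: [0.5687, 0.0618, 0.1285]
tcp_rot: [-0.625, -3.078, 0.0]
wrist_force: [-0.3, 0.4, -0.3]
width: -0.002
grip_force: 0.0
```

```bash
python3 - <<'E'
from h import *
a=look()
cv2.imwrite('pics/up5.png',cv2.resize(a[140:220,310:410,::-1],(750,600),interpolation=cv2.INTER_CUBIC))
E
```

```text
9.45 [0.5687 0.0618 0.1285] [-0.3  0.4 -0.3]
pin 19 339.4736842105263 163.57894736842104 rows 159 168
cap 91 358.6043956043956 170.84615384615384 rows 167 175
```

View pics/up5.png

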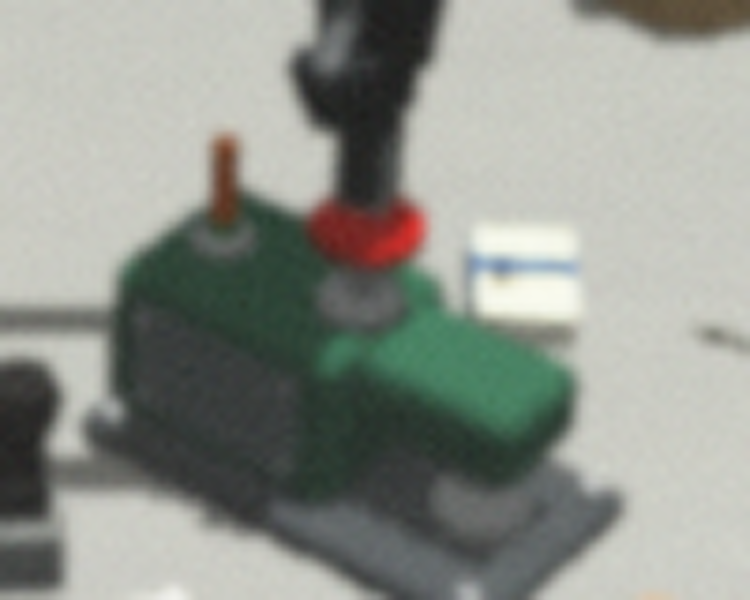

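The pin is tall, with its tip at (225,138), and seems close to its stop. The press hasn't moved. I'll do two more strokes to be sure, then retreat.

>>> step_arm(
  motion=[
    [0,0,0,0.6,0],
    [0,0.04,0,1.1,0],
    [0,0.07,0,1.6,0],
    [0,0.1,0,2.1,0],
    [0,0.1,0,2.1,0],
    [0,0.1,0,2.1,0],
    [0,0.1,0,2.1,0],
    [0,0.1,0,1.6,0],
    [0,0.05,0,1.1,0],
    [0,0,0,0.5,0],
    [0,0,0,0,0],
    [0,0,0,0,0],
    [0,0,0,0,0],
  ],
)

```text
time: 10.8
tool_pos: [0.5687, 0.0618, 0.1284]
tcp_rot: [-0.625, -3.078, 0.0]
wrist_force: [0.1, 0.0, -0.1]
width: -0.003
grip_force: 0.0
```

>>> step_arm(
  motion=[
    [0,0,0,0.6,0],
    [0,0.04,0,1.1,0],
    [0,0.07,0,1.6,0],
    [0,0.1,0,2.1,0],
    [0,0.1,0,2.1,0],
    [0,0.1,0,2.1,0],
    [0,0.1,0,2.1,0],
    [0,0.1,0,1.6,0],
    [0,0.05,0,1.1,0],
    [0,0,0,0.5,0],
    [0,0,0,0,0],
    [0,0,0,-2,0],
    [0,0,0,-5,0],
    [0,0,0,-9,0],
    [0,0,0,-12,0],
    [0,0,0,-14,0],
    [0,0,0,-14,0],
    [0,0,0,-14,0],
  ],
)

```text
time: 12.6
tool_pos: [0.5689, 0.0618, 0.2681]
tcp_rot: [-0.625, -3.078, 0.0]
wrist_force: [0.6, 0.1, 0.3]
width: 0.002
grip_force: 0.0
```

```bash
python3 - <<'E'
from h import *
a=look()
b=cv2.imread('pics/side0.png')
c=lambda i:cv2.resize(i[145:235,320:400],(400,450),interpolation=cv2.INTER_CUBIC)
cv2.imwrite('pics/end.png',np.hstack([c(b),c(np.ascontiguousarray(a[:,:,::-1]))]))
# pin height from side ray through pin vertical (x=.517,y=.105)
S=bot.calibration('side')
for v in (158,158.5,159,160,166): 
    o,d=ray(S,339.4,v); t=(.105-o[1])/d[1]; print(v,(o+d*t).round(4))
E
```

```text
12.6 [0.5689 0.0618 0.2681] [0.6 0.1 0.3]
pin 20 339.5 163.5 rows 159 168
cap 117 358.43589743589746 170.22222222222223 rows 166 175
158 [0.5189 0.105  0.1291]
158.5 [0.519  0.105  0.1274]
159 [0.519  0.105  0.1258]
160 [0.5192 0.105  0.1225]
166 [0.5198 0.105  0.1022]
```

View pics/end.png

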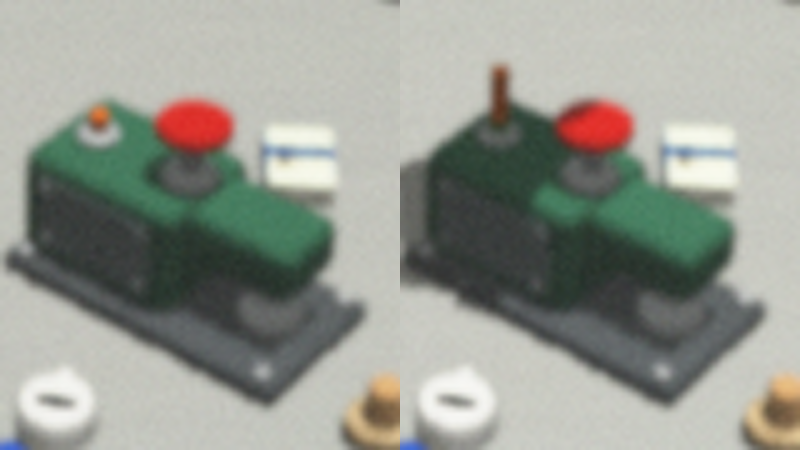

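The before and after crops match except for the pin: the press, counter, cork and labels are where they were. The pin tip at crop pixel (500,68) works out at about 0.127 m, and it gained nothing over the last two strokes, so it's at its stop.

```bash
python3 -c "
from workcell import bot
print(bot.finish_job())"
```

```text
the job is handed in; nothing more can be done
None
```

I charged the green press with 7 plunger strokes and handed the job in at about 13 s; the pin tip measures about 127 mm (128 mm is fully out) and stopped rising over the last two strokes. I couldn't make out the green band in the shaded pictures; the hand is clear, and the press, cork, labels and counter show no shift (the stamp was outside the final crop).

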